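Fit the lamp insert into the microscope's lamp house

TASK

Pick out the lamp insert that has two side wings and fit it into the keyed well in the top of the lamp house: turn it above the well until the wings match the slot, press lightly and let it drop in fully home, then let go. Do not drop it from a height or ram it, and leave the round and the square insert standing where they are.

Things in the scene. Friction and masses are not known exactly. Their poses are not given: they have to be found in the camera images.
- winged_insert: Insert to fit, loose, 0.22 kg, upright. White nose 0-12 mm high, tapered to 32 mm diameter at its foot; aluminium barrel 44 mm diameter with two flat wings (76 mm over both, along x, 12 mm thick) 12-40 mm high; black grip tab 40 (x) x 12 (y) mm, 40-80 mm high: pinch across its 12 mm. Same after a half turn. Origin: centre of underside; z up, x along wings and tab.
- lamp_house: Fixed black box 150 (x) x 120 x 100 mm high, white top. Keyed well in the top: round hole 54 mm diameter crossed by a slot 86 (along x) x 27 mm, 40 mm deep, flat floor. Winged insert home: nose on the floor (60 mm up), wings flush with the top, 5 mm and 11 degrees of play each way; turned wrongly, its wings rest on the top, 28 mm too high. Origin: centre of underside, below well centre; z up.
- round_insert: Not to be used. Round aluminium body 66 mm diameter, 40 mm high, no wings; black grip tab like the winged one's, 40 (x) x 12 x 40 mm, on top (80 mm in all). Loose, 0.3 kg. Origin: centre of underside; z up, x along the tab.
- square_insert: Not to be used. Square aluminium body 60 x 60 mm, 40 mm high, no wings; black grip tab like the winged one's, 40 (x) x 12 x 40 mm, on top (80 mm in all). Loose, 0.3 kg. Origin: centre of underside; z up, x along the tab.
Things that resemble listed ones, but are neither listed nor needed, are in the scene too. Leave any yellow look-alike of the winged_insert alone.

How it is judged:
By the outcome, as a careful person would: the job done as asked, in the order asked, and still so for the second after the job is handed in, with the robot touching nothing.
It also fails if it takes over 38 s, if anything falls off the work surface, if the arm or the gripper's body presses on something with over 40 N, if the wrist force passes 120 N, or if a joint passes its speed limit or range.

ROBOT

A 6-joint arm with a two-finger parallel gripper is mounted at the origin on the work surface. World frame = base frame: x ahead of the robot, y to its left, z up, the work surface at z = 0. Lengths are in m, angles in rad, forces in N, time in s.
With the tool pointing down it reaches from about 0.375 to 0.975 m from the base axis. Payload 3.8 kg.
Tool frame: the origin (TCP) lies at the very end of the fingers, on their centre line; the grasp point (between the pads) lies 19 mm behind it; z points along the fingers, y is the line along which they close (so a half turn about z gives the same grasp; the last joint's range is limited). The gripper opens to 85 mm and grips with 20 to 120 N. Pads are 22 mm wide; open, the fingers measure 114 mm over their backs; the gripper's body (76 mm by 85 mm) begins 54 mm behind the grasp point. The pads swing forward as they close: fully open they stand 13 mm farther back than shut.
Start: joints at [1.293, 0.264, 1.604, -0, 1.274, -0.037], TCP at [0.161, 0.656, 0.231] pointing down, gripper open.
Joint ranges: [-2.63, 2.63], [-0.94, 2.18], [0.31, 2.57], [-1.31, 4.45], [0, 2.66], [-2.55, 2.55]. Speed limits (rad/s): [2.57, 2.57, 3.14, 3.14, 3.14, 3.14].

INTERFACE

Orientations are given as a rotation vector (axis times angle).
In Python, from workcell import read_state, read_camera, calibration, finish_job gives the robot as it stands.
- The arm moves only by the tool step_arm, never from a script. Its argument "commands" is a list of rows, each an object of numbers: "fingers": the gripper's target within -1 to 1 (shut at 1, half-way at 0, fully open at -1); "dx", "dy", "dz": the shift along the tool's x, y, z in m; "roll": the turn about the tool's z in degrees. In form: [{"fingers": .., "dx": .., "dy": .., "dz": .., "roll": ..}, ...]. A call has 1 to 8 rows; each row is the pose to reach, as a shift and turn from the pose commanded when the call began, along the tool's axes at that moment; what a row does not reach only later rows make up. A row lasts 1/8 s, in which the tool goes at most 62.5 mm and 10.7 degrees, less where a joint would pass 70% of its speed; a pose out of reach is approached as far as the arm can. A call with a gripper value outside its range is refused whole. The fingers move at their own pace and stop on an object; "squeeze" is the grip in N (left out, the last holds). Time passes only in rows, so rows that repeat a pose let the fingers close. It gives the time, the measured TCP pose, the force, the opening and the grip force at its end, in the units of the state.
- read_state(): the state, without advancing time (a new reading comes with each control period).
- read_camera(name): name is "scene" or "top" or "wrist"; returns (picture, depth): 384x512x3 uint8, blue, green, red; 384x512 float32, m along the optical axis (not along the pixel's ray), 0 where there is no reading.
- calibration(name): a dict with "intrinsics" (3x3 intrinsics, pixels), "world_to_cam" (4x4, takes a point from world to camera coordinates). Camera axes: x right, y up, looking along -z (the intrinsics and any distortion apply to the point x, -y, -z); pixel columns grow to the right and rows downward; lengths in m; the calibration is good to about 2 mm. A picture is of the moment at which its call begins: read the wrist's pose just before it. calibration takes no time and is no camera call; for the wrist camera it gives the pose at the moment of the call.
- finish_job(): hands the job in; it is judged then, once.
The state is a dict: "time": time; "q": joint angles; "joint_vel": joint speeds; "joint_torque": joint torques, N m; "tool_pos": TCP position; "tcp_rot": TCP orientation; "wrist_force": force on the tool from outside, world axes, zero at the start; "torque": the same for the moment, N m; "width": opening from 0.0 (shut) to 1.0 (fully open); "grip_force": force on a finger pad.
Only numpy, scipy, OpenCV 4.12 (cv2) and the standard library are available. Lean on these libraries where they do the work, as an engineer would, in place of code of your own. Each camera call takes 0.05 s, during which the arm holds its last target. There are 200 camera calls.

## Working session

There is one attempt and no reset: what is moved stays moved. The work goes in short steps, Python scripts to look and compute and a tool call to move; the robot and the scene stay as the last step left them, time stands still between calls to the robot, and variables do not carry over. Pictures are saved under pics/ and viewed, at most 10 in all, crops included, and the job is handed in when it is done.

Besides the shell and the picture viewer there is one more tool, called after "Request:" as name(argument=value, ...), one argument or row to a line, values as JSON. step_arm: Moves the arm, as the interface text tells. Its arguments: {"type":"object","properties":{"commands":{"type":"array","items":{"type":"object","properties":{"fingers":{"type":"number"},"dx":{"type":"number"},"dy":{"type":"number"},"dz":{"type":"number"},"roll":{"type":"number"}}}},"squeeze":{"type":"number"}},"required":["commands"]}

```bash
mkdir -p pics; cat > h.py <<'E'
import numpy as np, cv2
from workcell import *
def grab(n):
    c=calibration(n); p,d=read_camera(n); return p,d,np.array(c["intrinsics"]),np.array(c["world_to_cam"]),c
def cloud(d,K,T):
    v,u=np.mgrid[:d.shape[0],:d.shape[1]]
    x=(u-K[0,2])/K[0,0]*d; y=(v-K[1,2])/K[1,1]*d
    P=np.stack([x,-y,-d,np.ones_like(d)],-1)@np.linalg.inv(T).T
    return P[...,:3]
def ray(u,v,z,K,T):
    I=np.linalg.inv(T); o=I[:3,3]; r=I[:3,:3]@np.array([(u-K[0,2])/K[0,0],-(v-K[1,2])/K[1,1],-1])
    return o+r*(z-o[2])/r[2]
E
python3 - <<'E'
from h import *
a=grab("top"); b=grab("scene")
np.savez("top.npz",p=a[0],d=a[1],K=a[2],T=a[3])
print(a[4].keys(),a[2],a[3], (a[1]==0).mean())
cv2.imwrite("pics/top.png",a[0]); cv2.imwrite("pics/scene.png",b[0])
s=read_state(); print(s)
E
```

```text
dict_keys(['intrinsics', 'world_to_cam']) [[396.24629264   0.         253.6625555 ]
 [  0.         396.24629264 199.47803061]
 [  0.           0.           1.        ]] [[-0.03903497 -0.99923176  0.00348759 -0.00671401]
 [ 0.97762284 -0.03746833  0.20700172 -0.56188216]
 [-0.20671202  0.01148985  0.97833436 -0.64787161]
 [ 0.          0.          0.          1.        ]] 0.0039215087890625
{'time': 0.1, 'q': array([ 1.29310946e+00,  2.64728200e-01,  1.60525499e+00, -1.89634828e-05,
        1.27373071e+00, -3.68588998e-02]), 'joint_vel': array([ 5.15556419e-04, -1.99606805e-03, -4.19969421e-03, -1.54002684e-05,
        1.00216178e-03,  6.30927523e-04]), 'joint_torque': array([-2.33356823e-04, -5.16708970e+01, -3.68590987e+01, -9.03411114e-05,
        6.37609890e-03,  1.97394058e-05]), 'tool_pos': array([0.16078654, 0.65487042, 0.23004312]), 'tcp_rot': array([-0.37733152, -3.11853163,  0.00329505]), 'wrist_force': array([0.22661688, 0.39291109, 0.14222297]), 'torque': array([-0.00608109, -0.01216599, -0.0374353 ]), 'grip_force': 0.0, 'width': 1.0036054137637787}
```

View pics/top.png

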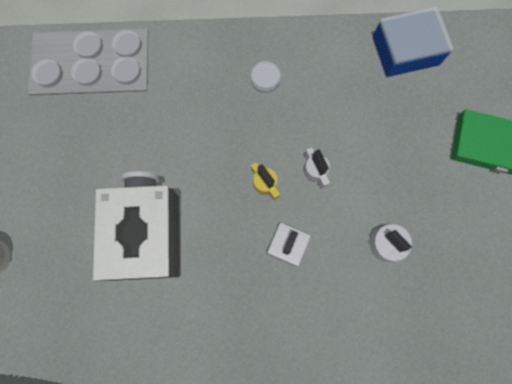

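View pics/scene.png

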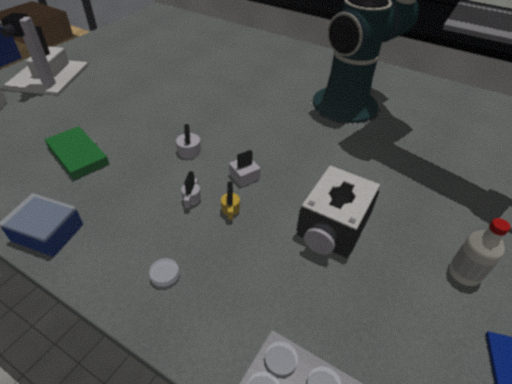

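The top view shows the winged insert at (318,165) and its yellow look-alike at (265,180). The square insert is at (290,243), the round one at (393,243), and the lamp house well at (131,232) with its slot running along image rows.

```bash
python3 - <<'E'
from h import *
z=np.load("top.npz"); p,d,K,T=[z[k] for k in "pdKT"]
P=cloud(d,K,T)
g=p.max(2)
def blob(x0,y0,x1,y1,m,name,zp):
    s=np.zeros(g.shape,np.uint8); s[y0:y1,x0:x1]=m[y0:y1,x0:x1]
    n,l,st,c=cv2.connectedComponentsWithStats(s)
    i=1+np.argmax(st[1:,4]); ct=max(cv2.findContours((l==i).astype(np.uint8),0,2)[0],key=cv2.contourArea)
    r=np.array([ray(u,v,zp,K,T)[:2] for u,v in ct[:,0]],np.float32)
    R=cv2.minAreaRect(r); b=cv2.boxPoints(R); e=[b[1]-b[0],b[2]-b[1]]; e=max(e,key=np.linalg.norm)
    zz=P[...,2][(l==i)&(d>0)]
    print(name,"c",np.round(R[0],4),"size",np.round(R[1],4),"long axis deg",np.degrees(np.arctan2(e[1],e[0]))%180,"area",st[i,4],"z",np.percentile(zz,[5,50,95]).round(3))
blob(300,140,336,192,g>150,"alu wing",0.04)
m=(P[...,2]>0.02)&(d>0); blob(300,140,336,192,m,"whole",0.05)
m=(P[...,2]>0.07)&(d>0); blob(300,140,336,192,m,"tab top",0.08)
blob(300,140,336,192,g<70,"tab dark",0.07)
blob(105,195,160,270,g<100,"well",0.1)
blob(80,180,185,285,g>150,"house top",0.1)
blob(245,155,285,200,P[...,2]>0.07,"yellow tab",0.08)
blob(265,220,315,270,P[...,2]>0.07,"square tab",0.08)
s=read_state(); from scipy.spatial.transform import Rotation as Ro
print(Ro.from_rotvec(s["tcp_rot"]).as_matrix().round(3))
E
```

```text
alu wing c [ 0.6225 -0.1454] size [0.0782 0.0328] long axis deg 29.515417 area 284 z [0.001 0.041 0.043]
whole c [ 0.62   -0.1474] size [0.0442 0.076 ] long axis deg 176.22592 area 669 z [0.027 0.042 0.081]
tab top c [ 0.6233 -0.1482] size [0.0411 0.0145] long axis deg 21.625517 area 178 z [0.073 0.08  0.082]
tab dark c [ 0.6236 -0.149 ] size [0.0416 0.0172] long axis deg 21.638147 area 200 z [0.057 0.079 0.082]
well c [0.5065 0.176 ] size [0.0824 0.0494] long axis deg 1.8714831 area 1054 z [0.059 0.061 0.088]
house top c [0.5073 0.1769] size [0.1525 0.1223] long axis deg 0.9434564 area 5565 z [0.099 0.101 0.103]
yellow tab c [ 0.6011 -0.0503] size [0.0413 0.0132] long axis deg 33.364677 area 172 z [0.074 0.081 0.082]
square tab c [ 0.4816 -0.0875] size [0.0122 0.0401] long axis deg 154.90802 area 173 z [0.077 0.08  0.082]
[[-0.971  0.239 -0.001]
 [ 0.239  0.971 -0.002]
 [ 0.    -0.002 -1.   ]]
```

Request:
step_arm(
  commands=[
    {"fingers": -1, "dx": -0.04, "dy": -0.042, "dz": 0, "roll": 9},
    {"fingers": -1, "dx": -0.08, "dy": -0.084, "dz": 0, "roll": 18},
    {"fingers": -1, "dx": -0.12, "dy": -0.126, "dz": 0, "roll": 27},
    {"fingers": -1, "dx": -0.16, "dy": -0.168, "dz": 0, "roll": 36},
    {"fingers": -1, "dx": -0.2, "dy": -0.21, "dz": 0, "roll": 45},
    {"fingers": -1, "dx": -0.24, "dy": -0.252, "dz": 0, "roll": 54},
    {"fingers": -1, "dx": -0.28, "dy": -0.294, "dz": 0, "roll": 63},
    {"fingers": -1, "dx": -0.32, "dy": -0.334, "dz": 0, "roll": 72},
  ],
  squeeze=40,
)

```text
time: 1.1
tool_pos: [0.3924, 0.253, 0.231]
tcp_rot: [2.144, 2.296, -0.0]
wrist_force: [1.1, 0.9, 0.9]
width: 0.996
grip_force: 0.0
```

```bash
cat >> h.py <<'E'
from scipy.spatial.transform import Rotation as Ro
def go(x,y,z,ang):
    s=read_state(); R=Ro.from_rotvec(s["tcp_rot"]).as_matrix(); a=np.degrees(np.arctan2(R[1,0],R[0,0]))
    print("t",s["time"],"pos",s["tool_pos"].round(4),"ang",a.round(2),"q",s["q"].round(2),"shift",(R.T@(np.array([x,y,z])-s["tool_pos"])).round(4),"roll",round((a-ang+180)%360-180,2),"F",s["wrist_force"].round(1),"w",round(s["width"],3),"gf",s["grip_force"])
    return R
E
python3 -c "
from h import *
go(0.623,-0.148,0.23,21.6)"
```

```text
t 1.1 pos [0.3924 0.253  0.231 ] ang 93.92 q [ 0.52 -0.14  2.03 -0.    1.25  0.45] shift [-0.4158  0.2026  0.0011] roll 72.32 F [1.1 0.9 0.9] w 0.996 gf 0.0
```

Request:
step_arm(
  commands=[
    {"dx": -0.052, "dy": 0.025, "dz": 0, "roll": 9},
    {"dx": -0.104, "dy": 0.05, "dz": 0, "roll": 18},
    {"dx": -0.156, "dy": 0.076, "dz": 0, "roll": 27},
    {"dx": -0.208, "dy": 0.101, "dz": 0, "roll": 36},
    {"dx": -0.26, "dy": 0.127, "dz": 0, "roll": 45},
    {"dx": -0.312, "dy": 0.152, "dz": 0, "roll": 54},
    {"dx": -0.364, "dy": 0.178, "dz": 0, "roll": 63},
    {"dx": -0.416, "dy": 0.203, "dz": 0, "roll": 72.3},
  ],
)

```text
invalid input
```

Request:
step_arm(
  commands=[
    {"dx": 0},
    {"dx": 0},
  ],
)

```text
invalid input
```

```bash
python3 - <<'E'
from h import *
go(0.623,-0.148,0.23,21.6)
p,d,K,T,c=grab("wrist"); np.savez("w1.npz",p=p,d=d,K=K,T=T)
cv2.imwrite("pics/w1.png",p); P=cloud(d,K,T)
m=((P[...,2]>0.072)&(P[...,2]<0.09)&(np.hypot(P[...,0]-.623,P[...,1]+.148)<.045)&(d>0))
print(m.sum())
for lo,hi in((.072,.09),(.035,.046)):
    m=((P[...,2]>lo)&(P[...,2]<hi)&(np.hypot(P[...,0]-.623,P[...,1]+.148)<.05)&(d>0)); q=P[m][:,:2].astype(np.float32)
    if len(q)>20:
        R=cv2.minAreaRect(q); b=cv2.boxPoints(R); e=max([b[1]-b[0],b[2]-b[1]],key=np.linalg.norm); print(R[0],R[1],np.degrees(np.arctan2(e[1],e[0]))%180, np.median(P[m][:,2]))
        w=np.linalg.eigh(np.cov(q.T))[1][:,1]; print("pca",q.mean(0),np.degrees(np.arctan2(w[1],w[0]))%180)
E
```

```text
t 1.1 pos [0.3924 0.253  0.231 ] ang 93.92 q [ 0.52 -0.14  2.03 -0.    1.25  0.45] shift [-0.4158  0.2026  0.0011] roll 72.32 F [1.1 0.9 0.9] w 0.996 gf 0.0
0
```

View pics/w1.png

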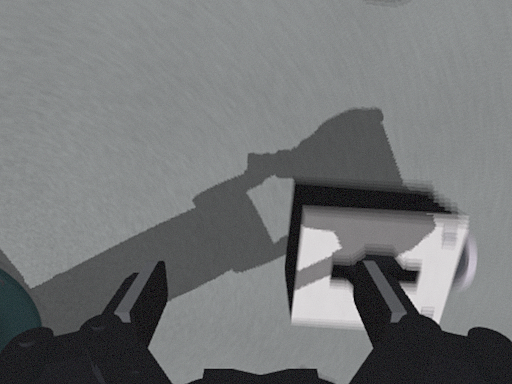

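The moves were refused because the rows need every field, so the arm hasn't moved. The picture shows the lamp house lower right, with its well at about (375,272). I'll resend with full rows.

Request:
step_arm(
  commands=[
    {"fingers": -1, "dx": -0.052, "dy": 0.025, "dz": 0, "roll": 9},
    {"fingers": -1, "dx": -0.104, "dy": 0.05, "dz": 0, "roll": 18},
    {"fingers": -1, "dx": -0.156, "dy": 0.076, "dz": 0, "roll": 27},
    {"fingers": -1, "dx": -0.208, "dy": 0.101, "dz": 0, "roll": 36},
    {"fingers": -1, "dx": -0.26, "dy": 0.127, "dz": 0, "roll": 45},
    {"fingers": -1, "dx": -0.312, "dy": 0.152, "dz": 0, "roll": 54},
    {"fingers": -1, "dx": -0.364, "dy": 0.178, "dz": 0, "roll": 63},
    {"fingers": -1, "dx": -0.416, "dy": 0.203, "dz": 0, "roll": 72.3},
  ],
)

```text
time: 2.15
tool_pos: [0.6256, -0.1466, 0.2306]
tcp_rot: [-3.085, -0.589, 0.001]
wrist_force: [1.1, 0.8, 0.2]
width: 1.001
grip_force: 0.0
```

Request:
step_arm(
  commands=[
    {"fingers": -1, "dx": 0, "dy": 0, "dz": 0, "roll": 0},
    {"fingers": -1, "dx": 0, "dy": 0, "dz": 0, "roll": 0},
  ],
)

```text
time: 2.4
tool_pos: [0.6244, -0.1447, 0.2303]
tcp_rot: [-3.083, -0.597, 0.003]
wrist_force: [0.6, 0.4, -1.0]
width: 1.001
grip_force: 0.0
```

```bash
cat > look.py <<'E'
from h import *
import sys
go(0.623,-0.148,0.23,21.6)
p,d,K,T,c=grab("wrist"); np.savez("w.npz",p=p,d=d,K=K,T=T)
cv2.imwrite("pics/"+sys.argv[1],p); P=cloud(d,K,T)
for lo,hi in((.072,.09),(.035,.046)):
    m=((P[...,2]>lo)&(P[...,2]<hi)&(np.hypot(P[...,0]-.623,P[...,1]+.148)<.05)&(d>0)); q=P[m][:,:2].astype(np.float32)
    if len(q)>20:
        R=cv2.minAreaRect(q); b=cv2.boxPoints(R); e=max([b[1]-b[0],b[2]-b[1]],key=np.linalg.norm); print(R[0],R[1],np.degrees(np.arctan2(e[1],e[0]))%180, np.median(P[m][:,2]))
        w=np.linalg.eigh(np.cov(q.T))[1][:,1]; print("pca",len(q),q.mean(0),np.degrees(np.arctan2(w[1],w[0]))%180)
E
python3 look.py w2.png
```

```text
t 2.4 pos [ 0.6244 -0.1447  0.2303] ang 21.94 q [-0.27  0.2   1.68  0.    1.26  0.92] shift [-0.0025  0.0025  0.0003] roll 0.34 F [ 0.6  0.4 -1. ] w 1.001 gf 0.0
(0.6257364749908447, -0.15050624310970306) (0.039731815457344055, 0.01186189241707325) 21.79132 0.07975524368042394
pca 550 [ 0.62655    -0.14985931] 22.017158991202905
(0.6255310773849487, -0.15036684274673462) (0.043438736349344254, 0.0719320997595787) 174.92853 0.03997516567965104
pca 1119 [ 0.630119   -0.14826089] 20.53957746575898
```

View pics/w2.png

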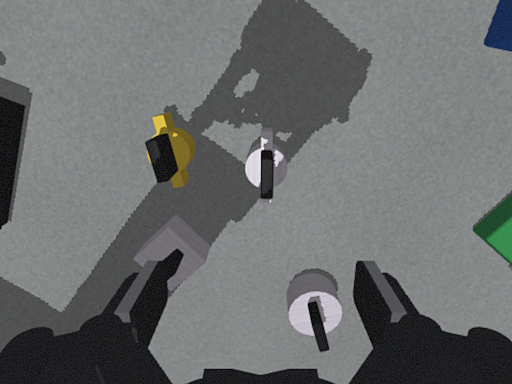

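The winged insert is at (267,170), upright and lined up with the tool. It measures (0.6257, -0.1505) with its axis at 21.8°, and the tab top sits at 0.080, as it should. Descending.

Request:
step_arm(
  commands=[
    {"fingers": -1, "dx": -0.001, "dy": 0.006, "dz": 0.03, "roll": 0},
    {"fingers": -1, "dx": -0.001, "dy": 0.006, "dz": 0.065, "roll": 0},
    {"fingers": -1, "dx": -0.001, "dy": 0.006, "dz": 0.1, "roll": 0},
    {"fingers": -1, "dx": -0.001, "dy": 0.006, "dz": 0.13, "roll": 0},
    {"fingers": -1, "dx": -0.001, "dy": 0.006, "dz": 0.155, "roll": 0},
    {"fingers": -1, "dx": -0.001, "dy": 0.006, "dz": 0.172, "roll": 0},
    {"fingers": -1, "dx": -0.001, "dy": 0.006, "dz": 0.182, "roll": 0},
    {"fingers": -1, "dx": -0.001, "dy": 0.006, "dz": 0.182, "roll": 0},
  ],
)

```text
time: 3.45
tool_pos: [0.626, -0.1506, 0.049]
tcp_rot: [-3.084, -0.598, 0.001]
wrist_force: [0.7, 0.5, 0.1]
width: 1.003
grip_force: 0.0
```

```bash
python3 -c "
from h import *
go(0.6257,-0.1505,0.047,21.8)"
```

```text
t 3.45 pos [ 0.626  -0.1506  0.049 ] ang 21.94 q [-0.27  0.37  1.83  0.    0.95  0.91] shift [-0.0003 -0.0002  0.002 ] roll 0.14 F [0.7 0.5 0.1] w 1.003 gf 0.0
```

Request:
step_arm(
  commands=[
    {"fingers": 1, "dx": 0, "dy": 0, "dz": 0.001, "roll": 0},
    {"fingers": 1, "dx": 0, "dy": 0, "dz": 0.001, "roll": 0},
    {"fingers": 1, "dx": 0, "dy": 0, "dz": 0.001, "roll": 0},
    {"fingers": 1, "dx": 0, "dy": 0, "dz": 0.001, "roll": 0},
    {"fingers": 1, "dx": 0, "dy": 0, "dz": 0.001, "roll": 0},
    {"fingers": 1, "dx": 0, "dy": 0, "dz": 0.001, "roll": 0},
    {"fingers": 1, "dx": 0, "dy": 0, "dz": 0.001, "roll": 0},
    {"fingers": 1, "dx": 0, "dy": 0, "dz": 0.001, "roll": 0},
  ],
  squeeze=50,
)

```text
time: 4.45
tool_pos: [0.6266, -0.1512, 0.0486]
tcp_rot: [3.084, 0.597, 0.001]
wrist_force: [-1.3, -0.8, 3.3]
width: 0.136
grip_force: 50.3
```

Request:
step_arm(
  commands=[
    {"fingers": 1, "dx": 0, "dy": 0, "dz": -0.01, "roll": 0},
    {"fingers": 1, "dx": 0, "dy": 0, "dz": -0.03, "roll": 0},
    {"fingers": 1, "dx": 0, "dy": 0, "dz": -0.06, "roll": 0},
    {"fingers": 1, "dx": 0, "dy": 0, "dz": -0.095, "roll": 0},
    {"fingers": 1, "dx": 0, "dy": 0, "dz": -0.125, "roll": 0},
    {"fingers": 1, "dx": 0, "dy": 0, "dz": -0.145, "roll": 0},
    {"fingers": 1, "dx": 0, "dy": 0, "dz": -0.15, "roll": 0},
    {"fingers": 1, "dx": 0, "dy": 0, "dz": -0.15, "roll": 0},
  ],
)

```text
time: 5.45
tool_pos: [0.626, -0.151, 0.1978]
tcp_rot: [-3.084, -0.597, 0.001]
wrist_force: [-1.4, -0.1, -3.1]
width: 0.13
grip_force: 49.5
```

```bash
python3 -c "
from h import *
go(0.507,0.176,0.20,1)"
```

```text
t 5.45 pos [ 0.626  -0.151   0.1978] ang 21.9 q [-0.28  0.23  1.71 -0.    1.2   0.91] shift [ 0.0116 -0.3478 -0.002 ] roll 20.9 F [-1.4 -0.1 -3.1] w 0.13 gf 49.49304521083832
```

Request:
step_arm(
  commands=[
    {"fingers": 1, "dx": -0.01, "dy": -0.042, "dz": 0, "roll": 3},
    {"fingers": 1, "dx": -0.02, "dy": -0.085, "dz": 0, "roll": 6},
    {"fingers": 1, "dx": -0.03, "dy": -0.13, "dz": 0, "roll": 9},
    {"fingers": 1, "dx": -0.04, "dy": -0.175, "dz": 0, "roll": 12},
    {"fingers": 1, "dx": -0.05, "dy": -0.22, "dz": 0, "roll": 15},
    {"fingers": 1, "dx": -0.06, "dy": -0.265, "dz": 0, "roll": 18},
    {"fingers": 1, "dx": -0.07, "dy": -0.305, "dz": 0, "roll": 20.5},
    {"fingers": 1, "dx": -0.075, "dy": -0.32, "dz": 0, "roll": 20.5},
  ],
)

```text
time: 6.45
tool_pos: [0.4349, 0.1189, 0.1965]
tcp_rot: [3.141, 0.042, -0.005]
wrist_force: [0.0, -0.2, -3.2]
width: 0.132
grip_force: 49.9
```

Request:
step_arm(
  commands=[
    {"fingers": 1, "dx": 0, "dy": 0, "dz": 0, "roll": 0},
    {"fingers": 1, "dx": 0, "dy": 0, "dz": 0, "roll": 0},
  ],
)

```text
time: 6.7
tool_pos: [0.438, 0.1171, 0.198]
tcp_rot: [3.141, 0.038, 0.0]
wrist_force: [0.4, -0.2, -2.9]
width: 0.13
grip_force: 50.0
```

```bash
python3 - <<'E'
from h import *
go(0.507,0.176,0.20,1)
p,d,K,T,c=grab("wrist"); cv2.imwrite("pics/w3.png",p); P=cloud(d,K,T); np.savez("w3.npz",p=p,d=d,K=K,T=T)
m=(np.abs(P[...,2]-.1)<.006)&(d>0)&(np.abs(P[...,0]-.507)<.1)&(np.abs(P[...,1]-.176)<.08)
q=P[m][:,:2].astype(np.float32); R=cv2.minAreaRect(q); print("top",len(q),R,np.median(P[m][:,2]))
for lo,hi in((.05,.07),(.05,.092)):
  m=(P[...,2]>lo)&(P[...,2]<hi)&(d>0)&(np.abs(P[...,0]-.507)<.05)&(np.abs(P[...,1]-.176)<.035)
  q=P[m][:,:2].astype(np.float32); print("well",len(q),cv2.minAreaRect(q) if len(q) else 0)
E
```

```text
t 6.7 pos [0.438  0.1171 0.198 ] ang 1.4 q [ 0.21 -0.14  2.09 -0.    1.19  1.75] shift [ 0.0705 -0.0572 -0.0021] roll 0.4 F [ 0.4 -0.2 -2.9] w 0.13 gf 49.99602198600769
top 27459 ((0.5014557838439941, 0.17625433206558228), (0.13888905942440033, 0.12132278829813004), 1.221603274345398) 0.09984515379087389
well 4971 ((0.5071801543235779, 0.1788046509027481), (0.08649814873933792, 0.049736250191926956), 0.876521110534668)
well 6334 ((0.507182240486145, 0.177374929189682), (0.08684145659208298, 0.05295895040035248), 1.294124722480774)
```

View pics/w3.png

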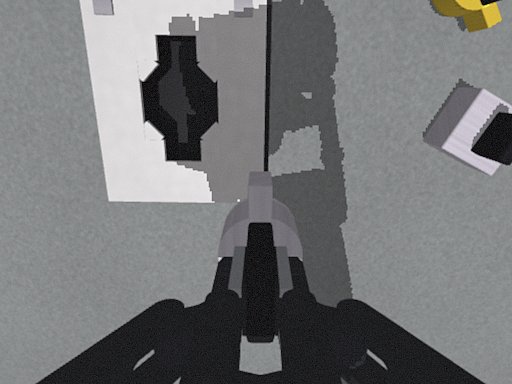

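The picture shows the keyed well at about (180,98), clear, with its slot running along image rows. The winged insert is held upright in the fingers at (260,230), its wings parallel to the slot. The well measures (0.507, 0.177), turned 1.2°, 87 x 53 mm. Moving above it.

Request:
step_arm(
  commands=[
    {"fingers": 1, "dx": 0.02, "dy": -0.016, "dz": 0, "roll": 0.2},
    {"fingers": 1, "dx": 0.042, "dy": -0.034, "dz": 0, "roll": 0.2},
    {"fingers": 1, "dx": 0.06, "dy": -0.05, "dz": 0, "roll": 0.2},
    {"fingers": 1, "dx": 0.0705, "dy": -0.058, "dz": 0.005, "roll": 0.2},
    {"fingers": 1, "dx": 0.0705, "dy": -0.058, "dz": 0.015, "roll": 0.2},
    {"fingers": 1, "dx": 0.0705, "dy": -0.058, "dz": 0.025, "roll": 0.2},
    {"fingers": 1, "dx": 0.0705, "dy": -0.058, "dz": 0.03, "roll": 0.2},
    {"fingers": 1, "dx": 0.0705, "dy": -0.058, "dz": 0.03, "roll": 0.2},
  ],
)

```text
time: 7.75
tool_pos: [0.5055, 0.177, 0.1675]
tcp_rot: [3.141, 0.033, -0.002]
wrist_force: [-0.4, -0.4, -3.1]
width: 0.131
grip_force: 50.0
```

```bash
python3 -c "
from h import *
go(0.507,0.177,0.109,1.2)"
```

```text
t 7.75 pos [0.5055 0.177  0.1675] ang 1.19 q [ 0.29  0.05  1.97 -0.    1.12  1.84] shift [0.0015 0.     0.0585] roll -0.01 F [-0.4 -0.4 -3.1] w 0.131 gf 49.98949885368347
```

Request:
step_arm(
  commands=[
    {"fingers": 1, "dx": 0.001, "dy": 0, "dz": 0.005, "roll": 0},
    {"fingers": 1, "dx": 0.001, "dy": 0, "dz": 0.011, "roll": 0},
    {"fingers": 1, "dx": 0.001, "dy": 0, "dz": 0.017, "roll": 0},
    {"fingers": 1, "dx": 0.001, "dy": 0, "dz": 0.023, "roll": 0},
    {"fingers": 1, "dx": 0.001, "dy": 0, "dz": 0.029, "roll": 0},
    {"fingers": 1, "dx": 0.001, "dy": 0, "dz": 0.034, "roll": 0},
    {"fingers": 1, "dx": 0.001, "dy": 0, "dz": 0.039, "roll": 0},
    {"fingers": 1, "dx": 0.001, "dy": 0, "dz": 0.043, "roll": 0},
  ],
)

```text
time: 8.75
tool_pos: [0.5074, 0.1775, 0.1249]
tcp_rot: [3.141, 0.033, -0.0]
wrist_force: [-0.4, 0.1, -2.0]
width: 0.131
grip_force: 50.0
```

```bash
python3 -c "
from h import *
go(0.507,0.177,0.1085,1.2)"
```

```text
t 8.75 pos [0.5074 0.1775 0.1249] ang 1.2 q [ 0.29  0.1   2.01 -0.    1.04  1.84] shift [-0.0004  0.0005  0.0164] roll 0.0 F [-0.4  0.1 -2. ] w 0.131 gf 49.990564584732056
```

No contact force, and the wings are already about 11 mm below the top. Continuing gently to the floor.

Request:
step_arm(
  commands=[
    {"fingers": 1, "dx": 0, "dy": 0, "dz": 0.004, "roll": 0},
    {"fingers": 1, "dx": 0, "dy": 0, "dz": 0.008, "roll": 0},
    {"fingers": 1, "dx": 0, "dy": 0, "dz": 0.011, "roll": 0},
    {"fingers": 1, "dx": 0, "dy": 0, "dz": 0.013, "roll": 0},
    {"fingers": 1, "dx": 0, "dy": 0, "dz": 0.0145, "roll": 0},
    {"fingers": 1, "dx": 0, "dy": 0, "dz": 0.0155, "roll": 0},
    {"fingers": 1, "dx": 0, "dy": 0, "dz": 0.0155, "roll": 0},
  ],
)

```text
time: 9.62
tool_pos: [0.5074, 0.1775, 0.1098]
tcp_rot: [3.141, 0.033, -0.0]
wrist_force: [-0.5, 0.3, -2.6]
width: 0.132
grip_force: 50.0
```

Request:
step_arm(
  commands=[
    {"fingers": 1, "dx": 0, "dy": 0, "dz": 0.0005, "roll": 0},
    {"fingers": 1, "dx": 0, "dy": 0, "dz": 0.001, "roll": 0},
    {"fingers": 1, "dx": 0, "dy": 0, "dz": 0.0015, "roll": 0},
    {"fingers": 1, "dx": 0, "dy": 0, "dz": 0.0015, "roll": 0},
  ],
)

```text
time: 10.12
tool_pos: [0.5075, 0.1776, 0.1086]
tcp_rot: [-3.141, -0.033, -0.0]
wrist_force: [-0.2, 0.8, -0.0]
width: 0.135
grip_force: 50.4
```

Request:
step_arm(
  commands=[
    {"fingers": 1, "dx": 0, "dy": 0, "dz": 0.0005, "roll": 0},
    {"fingers": 1, "dx": 0, "dy": 0, "dz": 0.001, "roll": 0},
    {"fingers": 1, "dx": 0, "dy": 0, "dz": 0.001, "roll": 0},
  ],
)

```text
time: 10.5
tool_pos: [0.5077, 0.1777, 0.1086]
tcp_rot: [-3.141, -0.033, -0.001]
wrist_force: [-2.9, -0.4, 7.7]
width: 0.132
grip_force: 51.5
```

It's seated: a light 8–10 N press with no further descent, at the expected height. Releasing and lifting.

Request:
step_arm(
  commands=[
    {"fingers": -0.2, "dx": 0, "dy": 0, "dz": -0.001, "roll": 0},
    {"fingers": -0.2, "dx": 0, "dy": 0, "dz": -0.001, "roll": 0},
    {"fingers": -0.2, "dx": 0, "dy": 0, "dz": -0.001, "roll": 0},
    {"fingers": -0.2, "dx": 0, "dy": 0, "dz": -0.001, "roll": 0},
    {"fingers": -0.2, "dx": 0, "dy": 0, "dz": -0.001, "roll": 0},
    {"fingers": -0.2, "dx": 0, "dy": 0, "dz": -0.001, "roll": 0},
  ],
)

```text
time: 11.25
tool_pos: [0.5074, 0.1776, 0.1082]
tcp_rot: [3.141, 0.033, -0.0]
wrist_force: [-0.6, 0.7, -0.7]
width: 0.602
grip_force: 0.0
```

Request:
step_arm(
  commands=[
    {"fingers": -0.2, "dx": 0, "dy": 0, "dz": -0.01, "roll": 0},
    {"fingers": -0.2, "dx": 0, "dy": 0, "dz": -0.03, "roll": 0},
    {"fingers": -0.2, "dx": 0, "dy": 0, "dz": -0.06, "roll": 0},
    {"fingers": -0.2, "dx": 0, "dy": 0, "dz": -0.09, "roll": 0},
    {"fingers": -0.2, "dx": 0, "dy": 0, "dz": -0.11, "roll": 0},
    {"fingers": -0.2, "dx": 0, "dy": 0, "dz": -0.12, "roll": 0},
    {"fingers": -0.2, "dx": 0, "dy": 0, "dz": -0.12, "roll": 0},
  ],
)

```text
time: 12.12
tool_pos: [0.5079, 0.1777, 0.2292]
tcp_rot: [-3.141, -0.033, -0.003]
wrist_force: [0.9, 0.3, -0.9]
width: 0.599
grip_force: 0.0
```

```bash
python3 - <<'E'
from h import *
go(0.507,0.177,0.1085,1.2)
p,d,K,T,c=grab("wrist"); P=cloud(d,K,T); cv2.imwrite("pics/w4.png",p)
near=(d>0)&(np.hypot(P[...,0]-.507,P[...,1]-.177)<.03)
m=near&(P[...,2]>.125)&(P[...,2]<.15); q=P[m][:,:2].astype(np.float32)
print(len(q),cv2.minAreaRect(q),np.percentile(P[m][:,2],[5,50,95]))
E
```

```text
t 12.125 pos [0.5079 0.1777 0.2292] ang 1.2 q [ 0.29  0.    1.9  -0.    1.24  1.84] shift [-0.0011  0.0007  0.1207] roll 0.0 F [ 0.9  0.3 -0.9] w 0.599 gf 0.0
842 ((0.507601261138916, 0.17822960019111633), (0.03966404125094414, 0.011525565758347511), 1.2286267280578613) [0.1330079  0.1396367  0.14079922]
```

View pics/w4.png

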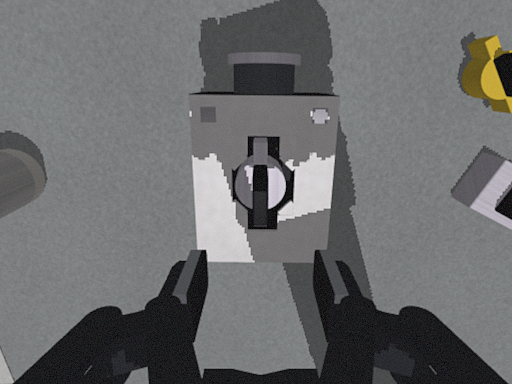

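The insert sits in the well at (263,183), upright, with its wings in the slot. The tab top is at 0.140, which is fully home, and the gripper is clear.

```bash
python3 -c "
from workcell import *
print(finish_job())"
```

```text
the job is handed in; nothing more can be done
None
```

The winged insert is fully home in the lamp house well, released with the gripper clear; the job was handed in at about 12 s, and the round, square and yellow inserts were never touched.

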